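# Mount the bench pin on its keyhole screws

### The arm

A 6-joint arm with a two-finger parallel gripper is mounted at the origin on the work surface. World frame = base frame: x ahead of the robot, y to its left, z up, the work surface at z = 0. Lengths are in m, angles in rad, forces in N, time in s.
With the tool pointing down it reaches from about 0.25 to 0.725 m from the base axis. Payload 4 kg.
Tool frame: the origin (TCP) lies on the centre line of the jaws, within the pads' length; the fingertips stand 17 mm ahead of it and the grasp point (between the pads) lies 2 mm behind it; z points along the fingers, y is the line along which they close (so a half turn about z gives the same grasp; the last joint's range is limited). The gripper opens to 85 mm and grips with 20 to 120 N. Pads are 22 mm wide; open, the fingers measure 114 mm over their backs; the gripper's body (76 mm by 85 mm) begins 54 mm behind the grasp point. The pads swing forward as they close: fully open they stand 13 mm farther back than shut.
Start: joints at [-1.222, 0.241, 0.005, 1.335, 0, 1.571], TCP at [0.171, -0.47, 0.248] pointing down, gripper open.
Joint ranges: [-2.72, 2.72], [-1.05, 1.87], [-1.09, 1.28], [-1.99, 2.15], [-1.42, 1.44], [-3.14, 3.14]. Speed limits (rad/s): [2.79, 2.79, 3.14, 3.14, 3.14, 3.14].

### API

Orientations are given as a unit quaternion [x, y, z, w].
In Python, from workcell import bot, camera, get_calibration gives the robot as it stands.
- The arm moves only by the tool apply_moves, never from a script. Its argument "steps" is a list of rows, each a list of 3 entries, a list of its own where there are three numbers: the shift along the tool's x, y, z as a fraction of full scale, then the turn, a rotation vector about the tool's x, y, z as a fraction of full scale, then the opening, from 0 (shut) to 1 (fully open). A call has exactly 8 rows; each row shifts and turns the commanded pose from where the row before left it, along the tool's axes as they then stand; what a row does not reach is not made up. Full scale, the value 1, is 20 cm for a shift and pi rad for a turn. A row lasts 1/12 s, in which the tool goes at most 41.7 mm and 7.16 degrees, less where a joint would pass 70% of its speed; a pose out of reach is approached as far as the arm can. A call with a number of a shift or a turn outside -1 to 1 is refused whole. A call with a gripper value outside its range is refused whole. The fingers move at their own pace and stop on an object; the grip force is fixed at half the most. Time passes only in rows, so rows that do not move let the fingers close, or fill a call up. It gives the time, the measured TCP pose, the force, the opening and the grip force at its end, in the units of the state.
- bot.get_obs(): the state, without advancing time (a new reading comes with each control period).
- camera(name): name is "scene" or "top" or "wrist"; returns (picture, depth): 480x640x3 uint8, red, green, blue; 480x640 float32, m along the optical axis (not along the pixel's ray), 0 where there is no reading.
- get_calibration(name): a dict with "fov_y" (degrees; the focal length in pixels is half the picture's height over the tangent of half this angle, whatever the lens; pixels are square), "cx", "cy" (the principal point, pixels), "rvec" (rotation vector, rad) and "tvec" (3), from world to camera coordinates, as OpenCV has them. Camera axes: x right, y down, z forward; pixel columns grow to the right and rows downward; lengths in m; the calibration is good to about 2 mm. The wrist camera is an equidistant fisheye: a pixel r from the principal point sees the ray r / f radians off the axis. A picture is of the moment at which its call begins: read the wrist's pose just before it. get_calibration takes no time and is no camera call; for the wrist camera it gives the pose at the moment of the call.
- bot.job_done(): hands the job in; it is judged then, once.
The state is a dict: "clock": time; "joint_pos": joint angles; "joint_vel": joint speeds; "tau": joint torques, N m; "eef_pos": TCP position; "tool_rot": TCP orientation; "ft_force": force on the tool from outside, world axes, zero at the start; "ft_torque": the same for the moment, N m; "grip_width": finger opening in m; "grasp_force": force on a finger pad.
Only numpy, scipy, OpenCV 4.12 (cv2) and the standard library are available. Lean on these libraries where they do the work, as an engineer would, in place of code of your own. Each camera call takes 0.05 s, during which the arm holds its last target. There are 200 camera calls.

### The job

Fit the bench pin for work: pick up its steel carrier plate, lower it over the two screw heads on the bench board with the notched nose of the pin towards the robot, and slide it away from the robot until it is fully home and the spring catch has risen behind it. Work by feel and gently, without forcing the plate against the screws, and leave the tools lying around where they are.

Things in the scene. Friction and masses are not known exactly. Their poses are not given: they have to be found in the camera images.
- pin_grip (a point): Carrier with bench pin, one loose piece, 0.5 kg: steel plate 116 x 132 x 4 mm under a wooden pin 36 mm wide (y). Point: where to grip the pin's flat parallel sides from above, fingers closing along y; 26 mm above the plate's underside (pin's top 40 mm), near the centre of mass. x along the pin, its notched nose 118 mm to -x; y across; z up. Plate reaches x -48 to +68, y +-66 mm from here.
- keyholes (a point): Point on the carrier plate's underside, midway between its two round keyhole entries: 46 mm to +x and 26 mm below pin_grip, same axes. Entries: 19 mm diameter, centred 48 mm to each side (y). From each a slot 11 mm wide runs to -x; a screw at its closed end has its axis 16 mm to -x of the entry's centre, so the plate slides 16 mm in +x from dropped over the heads to home.
- board: Fixed wooden bench board 220 x 250 x 45 mm (x, y, z), origin at the centre of its underside; x away from the robot, y across, z up. On its top lies the steel mount, 3 mm thick, with two upright screws and the spring catch. The mount does not move in use. A low block with small burs, up to 100 mm high, stands along the board's far edge (x +75 to +101 mm).
- screws (a point): Fixed point of the board, at the mount's top face: midway between the two screws when the mount is at its middle setting; the board's axes. Screws 48 mm to each side (y): necks 8 mm diameter, heads 16 mm diameter from 6 to 10 mm above this height. Mount, screws and catch stand up to 9 mm off this point along x, either way, differing each time and not measured; y and z are true.
- catch (a joint): Spring catch, a steel bar 7 x 116 mm (x, y) at the mount's near edge, its axis 83 mm to -x of the screws. Value in m: 0 = risen, 5 mm above the mount; 0.005 when the plate lies on it; spring 1.5 N risen, 3 N pressed. The plate presses it down when lowered over the heads; when home, it springs up behind the plate's near edge (about 1.5 mm play) and the plate cannot slide back.
- file: Bystander: a flat file with wooden handle, about 190 mm long and 13 mm high, lying across the board between the mount and the bur block; origin at its underside near the ferrule.
- brush: Bystander: a bench brush about 150 mm long and 12 mm high, lying beyond the far edge of the carrier plate at the start; origin at its underside.
- pliers: Bystander: pliers with red handles, about 150 mm long and 10 mm high, lying on the bench behind the board; origin at their underside.
- bowl: Bystander: a white bowl, 110 mm diameter, 55 mm high, at the back of the bench; origin at the centre of its underside.
- cup: Bystander: a blue cup of tools, 80 mm diameter, about 175 mm high with the tools, at the back; origin at the centre of its underside.
Things that resemble listed ones, but are neither listed nor needed, are in the scene too. What is shaped like the part that bears pin_grip but red or turquoise is not meant.

How it is judged:
On the way:
1. the plate is down flat on the mount, over both screw heads, pressing the catch down (z of pin_grip in the frame of board between 0.071 and 0.0762 m and y of pin_grip in the frame of board between -0.005 and 0.005 m and x of pin_grip in the frame of board between -0.06 and -0.02 m and value of joint catch above 0.0025 m), for 0.1 s.
At the end, for the whole second after the job is handed in: The plate lies flat on the mount (within about 2 mm in height and 0.04 rad), its screws in the slots' closed ends, the catch risen behind it (less than 1.5 mm down), within 5 mm of the board's middle line, released and at rest (z of pin_grip in the frame of board between 0.071 and 0.0762 m and y of pin_grip in the frame of board between -0.005 and 0.005 m and x of pin_grip in the frame of board between -0.043 and -0.018 m and angle between pin_grip's own z axis and vertical below 0.04 rad and value of joint catch below 0.0015 m and linear speed of carrier below 0.01 m/s); the robot touches nothing.
It fails at once if the carrier is pressed against the board, screws or catch with more than 40 N (contact force between carrier and board above 40 N).
It fails at once if a bystander is moved by more than 25 mm (distance of any of file, brush, pliers, bowl, cup from where it was at the start of the episode above 0.025 m).
It also fails if it takes over 48 s, if anything falls off the work surface, if the arm or the gripper's body presses on something with over 40 N, if the wrist force passes 120 N, or if a joint passes its speed limit or range.

## Working session

There is one attempt and no reset: what is moved stays moved. The work goes in short steps, Python scripts to look and compute and a tool call to move; the robot and the scene stay as the last step left them, time stands still between calls to the robot, and variables do not carry over. Pictures are saved under pics/ and viewed, at most 10 in all, crops included, and the job is handed in when it is done.

Besides the shell and the picture viewer there is one more tool, called after ">>>" as a command line: name --argument value ..., lists and objects as JSON in quotes. apply_moves: Moves the arm, as the interface text tells. Its arguments: {"type":"object","properties":{"steps":{"type":"array"}},"required":["steps"]}

```bash
mkdir -p pics; cat > h.py <<'E'
import numpy as np, cv2
from scipy.spatial.transform import Rotation as R
from workcell import bot, camera, get_calibration
def grab(n):
    c=get_calibration(n); p,d=camera(n); return p,d,c
def cloud(d,c,wrist=False):
    f=240/np.tan(np.radians(c["fov_y"])/2)
    v,u=np.mgrid[0:480,0:640].astype(float)
    x=(u-c["cx"])/f; y=(v-c["cy"])/f
    if wrist:
        r=np.hypot(x,y)+1e-9; s=np.tan(np.minimum(r,1.5))/r; x=x*s; y=y*s
    P=np.stack([x*d,y*d,d],-1)
    M=R.from_rotvec(np.ravel(c["rvec"])).as_matrix()
    return (P-np.ravel(c["tvec"]))@M
E
python3 - <<'E'
from h import *
for n in("scene","top"):
    p,d,c=grab(n); np.savez(n,p=p,d=d,W=cloud(d,c)); cv2.imwrite(f"pics/{n}.png",p[...,::-1]); print(c)
print(bot.get_obs())
E
```

```text
{'fov_y': 55.53178101999568, 'cx': 316.7396883712264, 'cy': 244.2046180016227, 'rvec': array([ 0.79830076,  2.68947341, -0.95979795]), 'tvec': array([ 0.45919395, -0.20275028,  1.18011236])}
{'fov_y': 51.230097006341026, 'cx': 325.13822108301645, 'cy': 230.41919102581014, 'rvec': array([ 2.17948018, -2.17214758,  0.1424438 ]), 'tvec': array([-0.03316572,  0.52556772,  0.9785093 ])}
{'clock': 0.1, 'joint_pos': array([-1.22201027e+00,  2.41346222e-01,  3.88151490e-03,  1.33521752e+00,
        1.97413268e-05,  1.57078183e+00]), 'joint_vel': array([-0.00022564, -0.0020772 ,  0.00128173,  0.00132529,  0.00069087,
       -0.00033009]), 'tau': array([ 4.61517629e-04, -3.73138976e+01,  2.53009540e+01,  1.08172712e-02,
       -2.49853053e-05,  4.76871620e-06]), 'eef_pos': array([ 0.17070285, -0.46939429,  0.24750628]), 'tool_rot': array([ 9.84830342e-01,  1.73517458e-01, -1.53884097e-04, -9.30361990e-04]), 'ft_force': array([-1.07447543, -0.49810855, -0.62269026]), 'ft_torque': array([ 0.01309564, -0.04779729,  0.01830707]), 'grasp_force': 0.0, 'grip_width': 0.08544060893970684}
```

View pics/scene.png

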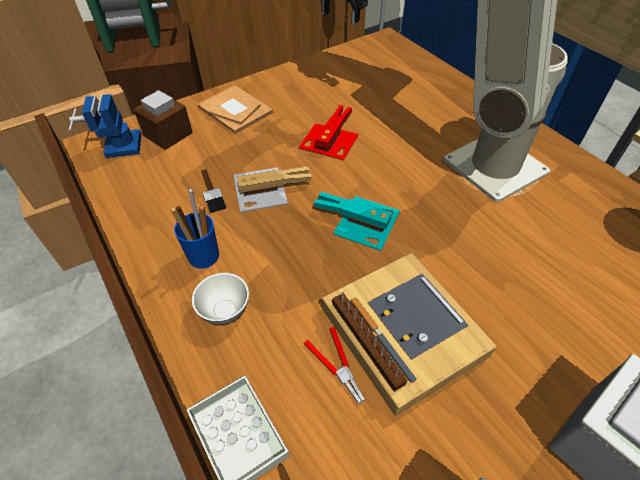

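View pics/top.png

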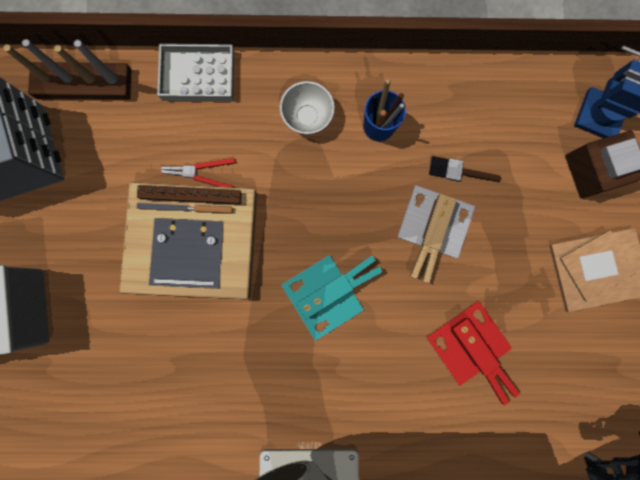

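The carriers in the top view are steel with a wooden pin at (437,222), turquoise at (325,295) and red at (469,345). Only the steel and wood one fits the description; its nose points down the picture, towards the robot. The board is at (190,240), its screws at about (161,238) and (211,240), and the catch at (184,283). Next I'll enlarge both and measure.

```bash
python3 - <<'E'
from h import *
z=np.load("top.npz"); p,d,W=z["p"],z["d"],z["W"]
a=cv2.resize(p[170:300,390:490],(400,520),interpolation=cv2.INTER_CUBIC)
b=cv2.resize(p[175:305,115:265][:,:100+50],(400,346),interpolation=cv2.INTER_CUBIC)
b=cv2.copyMakeBorder(b,0,174,0,0,cv2.BORDER_CONSTANT)
cv2.imwrite("pics/crop.png",np.hstack([a,b])[...,::-1])
def reg(x0,x1,y0,y1,zl,zh):
    m=np.zeros(d.shape,bool); m[y0:y1,x0:x1]=1
    m&=(W[...,2]>zl)&(W[...,2]<zh); return W[m],m
print("table z",np.median(W[380:420,200:240,2]))
for n,(x0,x1,y0,y1,zl,zh) in dict(pin=(395,480,180,290,.03,.06),board=(110,265,190,305,.037,.06),block=(125,250,180,206,.06,.12)).items():
    Q,m=reg(x0,x1,y0,y1,zl,zh); r=cv2.minAreaRect((Q[:,:2]*1000).astype(np.float32)); print(n,len(Q),np.median(Q[:,2]),Q[:,:2].mean(0),r)
# plate by colour
hsv=cv2.cvtColor(p,cv2.COLOR_RGB2HSV)
m=np.zeros(d.shape,bool);m[183:262,395:480]=1;m&=(hsv[...,1]<50)&(hsv[...,2]>90)
n,l,s,_=cv2.connectedComponentsWithStats(m.astype(np.uint8))
Q=W[m];print("plate",len(Q),np.median(Q[:,2]),cv2.minAreaRect((Q[:,:2]*1000).astype(np.float32)))
for u,v in((161,238),(211,240),(155,281),(213,283),(421,274),(444,200),(430,277)):print(u,v,W[v,u])
E
```

```text
table z 0.0002595108131897692
pin 1476 0.038950017203213394 [ 0.51732726 -0.2513152 ] ((512.0999755859375, -250.05905151367188), (38.609519958496094, 178.86849975585938), 70.24366760253906)
board 12390 0.0463868539939194 [0.48922083 0.23730987] ((502.4764404296875, 239.26919555664062), (251.27659606933594, 216.39346313476562), 87.56355285644531)
block 1405 0.06692365095869315 [0.59137803 0.23397474] ((592.2528076171875, 235.08969116210938), (200.5720977783203, 27.294174194335938), 87.55658721923828)
plate 2160 0.003971687832596051 ((530.681396484375, -170.14205932617188), (162.12814331054688, 359.7209777832031), 11.158445358276367)
161 238 [0.506403   0.28760851 0.05663846]
211 240 [0.50263802 0.19036502 0.05970422]
155 281 [0.42342683 0.29694439 0.05345172]
213 283 [0.41984571 0.18569215 0.0528645 ]
421 274 [ 0.43935204 -0.2289804   0.00361425]
444 200 [ 0.58789104 -0.27155669  0.03605611]
430 277 [ 0.43273113 -0.23990092  0.03603937]
```

View pics/crop.png

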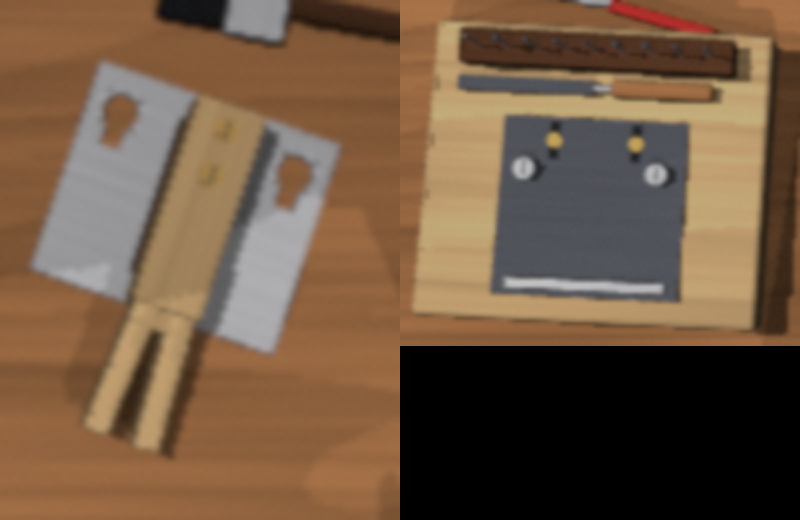

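The crop confirms it: a grey plate with two keyholes at the far end and a wooden pin with a forked nose towards the robot. The right half shows the screws, the catch and the board, which is turned about -2.3°. I'll go above the carrier now.

>>> apply_moves --steps '[[[0,0,0],[0,0,0.036],1],[[0,0,0],[0,0,0.036],1],[[0,0,0],[0,0,0.036],1],[[0,0,0],[0,0,0.036],1],[[0,0,0],[0,0,0.036],1],[[0,0,0],[0,0,0.036],1],[[0.13,-0.148,0],[0,0,0],1],[[0.13,-0.148,0],[0,0,0],1]]'

```text
clock: 0.77
eef_pos: [0.2384, -0.431, 0.2477]
tool_rot: [0.986, -0.167, -0.0, -0.0]
ft_force: [0.5, -0.4, -0.8]
grip_width: 0.0855
grasp_force: 0.0
```

>>> apply_moves --steps '[[[0.13,-0.148,0],[0,0,0],1],[[0.13,-0.148,0],[0,0,0],1],[[0.13,-0.148,0],[0,0,0],1],[[0.13,-0.148,0],[0,0,0],1],[[0.13,-0.148,0],[0,0,0],1],[[0.13,-0.148,0],[0,0,0],1],[[0.13,-0.148,0],[0,0,0],1],[[0.07,-0.1,0],[0,0,0],1]]'

```text
clock: 1.43
eef_pos: [0.5011, -0.277, 0.2474]
tool_rot: [0.987, -0.163, -0.0, -0.0]
ft_force: [-0.1, -0.1, -0.3]
grip_width: 0.0854
grasp_force: 0.0
```

```bash
cat >> h.py <<'E'
def st():
    o=bot.get_obs(); M=R.from_quat(o["tool_rot"]).as_matrix()
    print("t",round(o["clock"],2),"p",o["eef_pos"].round(4),"yaw",np.degrees(np.arctan2(M[1,0],M[0,0])).round(2),"zax",M[:,2].round(4),"F",o["ft_force"].round(2),"T",o["ft_torque"].round(2),"w",round(o["grip_width"],4),"g",round(o["grasp_force"],1)); return o,M
def plan(tgt,yaw):
    o,M=st(); d=M.T@(np.array(tgt)-o["eef_pos"])/.2
    w=(R.from_matrix(M).inv()*R.from_euler("z",yaw,degrees=True)*R.from_quat([1,0,0,0])).as_rotvec()/np.pi
    print("shift",d.round(4),"turn",w.round(4))
E
python3 - <<'E'
from h import *
st(); p,d,c=grab("wrist"); W=cloud(d,c,True); np.savez("w1",p=p,d=d,W=W); cv2.imwrite("pics/w1.png",p[...,::-1])
hsv=cv2.cvtColor(p,cv2.COLOR_RGB2HSV); near=np.hypot(W[...,0]-.53,W[...,1]+.255)<.14
m=near&(W[...,2]>.03)&(W[...,2]<.055)
Q=W[m]; print("pin",len(Q),np.median(Q[:,2]),cv2.minAreaRect((Q[:,:2]*1000).astype(np.float32)))
E
```

```text
t 1.43 p [ 0.5011 -0.277   0.2474] yaw -18.74 zax [ 1.e-04  9.e-04 -1.e+00] F [-0.08 -0.09 -0.34] T [-0.05 -0.02 -0.02] w 0.0854 g 0.0
pin 6266 0.03870931943623735 ((522.2333984375, -207.71810913085938), (123.60984802246094, 187.86708068847656), 70.71839904785156)
```

View pics/w1.png

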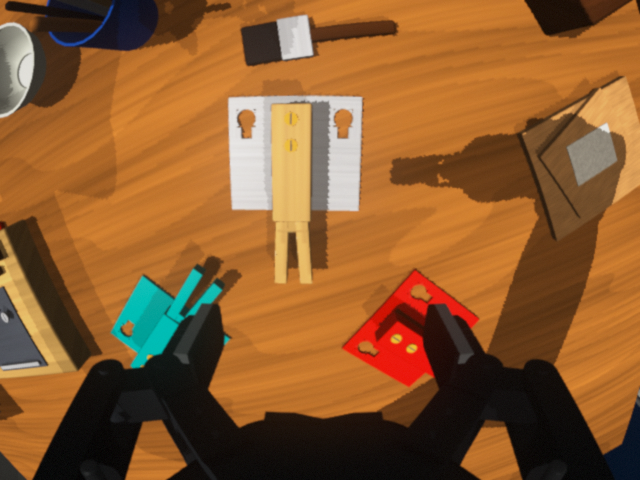

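The wrist view shows the carrier upright at (293,160): plate u 229–362, v 97–211, pin u 272–312, nose at v 283. The tool's yaw already nearly matches. I'll fit it from this view.

```bash
python3 - <<'E'
from h import *
z=np.load("w1.npz");p,W=z["p"],z["W"]
m=np.zeros(W.shape[:2],bool);m[90:295,255:330]=1;m&=(W[...,2]>.03)&(W[...,2]<.055)
Q=W[m][:,:2]*1000; r=cv2.minAreaRect(Q.astype(np.float32));print(r)
hsv=cv2.cvtColor(p,cv2.COLOR_RGB2HSV)
m=np.zeros(W.shape[:2],bool);m[85:225,215:375]=1;m&=(hsv[...,1]<50)&(hsv[...,2]>150)&(W[...,2]<.012)
n,l,s,_=cv2.connectedComponentsWithStats(m.astype(np.uint8));m=np.isin(l,[i for i in range(1,n) if s[i,4]>300])
P=W[m][:,:2]*1000;rp=cv2.minAreaRect(P.astype(np.float32));print("plate",rp,np.median(W[m][:,2]))
for yaw in(-17,-18,-19,-20):
    M=R.from_euler("z",-yaw,degrees=True).as_matrix()[:2,:2]
    q=Q@M.T; a=P@M.T
    print(yaw,"pin",np.percentile(q,[.5,99.5],axis=0).round(1).tolist(),"plate",np.percentile(a,[.5,99.5],axis=0).round(1).tolist())
E
```

```text
((511.902099609375, -250.66641235351562), (38.11996841430664, 178.5004119873047), 69.90001678466797)
plate ((549.2832641601562, -263.20458984375), (132.87042236328125, 116.14683532714844), 70.72000122070312) 0.003033060266400798
-17 pin [[476.4, -109.9], [651.4, -69.4]] plate [[543.7, -157.8], [660.9, -24.9]]
-18 pin [[477.9, -98.8], [652.8, -60.7]] plate [[546.0, -146.7], [661.7, -15.0]]
-19 pin [[479.1, -87.7], [654.0, -52.1]] plate [[547.9, -135.9], [662.5, -4.8]]
-20 pin [[480.1, -78.2], [655.1, -41.7]] plate [[549.1, -125.3], [663.7, 5.8]]
```

```bash
python3 - <<'E'
from h import *
plan([.5396,-.260,.08],-19.3)
E
```

```text
t 1.48 p [ 0.5035 -0.2748  0.2471] yaw -18.54 zax [ 0.0019  0.0028 -1.    ] F [ 2.58 -0.15  0.95] T [ 0.07 -0.19  0.01] w 0.0854 g 0.0
shift [ 0.1467 -0.1246  0.836 ] turn [-0.001  -0.0003  0.0042]
```

>>> apply_moves --steps '[[[0.04,-0.03,0.15],[0,0,0.004],1],[[0.04,-0.03,0.15],[0,0,0],1],[[0.03,-0.03,0.15],[0,0,0],1],[[0.03,-0.03,0.15],[0,0,0],1],[[0,0,0.12],[0,0,0],1],[[0,0,0.1],[0,0,0],1],[[0,0,0],[0,0,0],1],[[0,0,0],[0,0,0],1]]'

```text
clock: 2.15
eef_pos: [0.5313, -0.2654, 0.0829]
tool_rot: [0.985, -0.17, -0.002, -0.001]
ft_force: [0.5, -0.1, 0.2]
grip_width: 0.0851
grasp_force: 0.0
```

```bash
python3 - <<'E'
from h import *
plan([.5396,-.260,.024],-19.3)
E
```

```text
t 2.15 p [ 0.5313 -0.2654  0.0829] yaw -19.62 zax [-0.0038  0.0018 -1.    ] F [ 0.5  -0.05  0.2 ] T [-0.03 -0.01  0.03] w 0.0851 g 0.0
shift [ 0.0314 -0.0392  0.2943] turn [-0.0002  0.0013 -0.0018]
```

>>> apply_moves --steps '[[[0.031,-0.039,0],[0,0.001,-0.002],1],[[0,0,0.05],[0,0,0],1],[[0,0,0.07],[0,0,0],1],[[0,0,0.07],[0,0,0],1],[[0,0,0.06],[0,0,0],1],[[0,0,0.03],[0,0,0],1],[[0,0,0],[0,0,0],1],[[0,0,0],[0,0,0],1]]'

```text
clock: 2.82
eef_pos: [0.5418, -0.2608, 0.0289]
tool_rot: [0.986, -0.167, 0.002, 0.0]
ft_force: [0.2, -1.2, -0.3]
grip_width: 0.0854
grasp_force: 0.0
```

```bash
python3 - <<'E'
from h import *
plan([.5396,-.260,.024],-19.3)
E
```

```text
t 2.82 p [ 0.5418 -0.2608  0.0289] yaw -19.25 zax [ 0.0038 -0.0014 -1.    ] F [ 0.17 -1.17 -0.32] T [0.03 0.05 0.05] w 0.0854 g 0.0
shift [-0.0118 -0.0003  0.0243] turn [ 0.     -0.0013  0.0003]
```

>>> apply_moves --steps '[[[-0.006,0,0.02],[0,0,0],1],[[0,0,0],[0,0,0],1],[[0,0,0],[0,0,0],0],[[0,0,0],[0,0,0],0],[[0,0,0],[0,0,0],0],[[0,0,0],[0,0,0],0],[[0,0,0],[0,0,0],0],[[0,0,0],[0,0,0],0]]'

```text
clock: 3.48
eef_pos: [0.5406, -0.2603, 0.0248]
tool_rot: [0.986, -0.167, 0.002, 0.0]
ft_force: [0.1, 0.4, 2.8]
grip_width: 0.0351
grasp_force: 62.9
```

>>> apply_moves --steps '[[[0,0,0],[0,0,0],0],[[0,0,0],[0,0,0],0],[[0,0,0],[0,0,0],0],[[0,0,0],[0,0,0],0],[[0,0,0],[0,0,0],0],[[0,0,0],[0,0,0],0],[[0,0,0],[0,0,0],0],[[0,0,0],[0,0,0],0]]'

```text
clock: 4.15
eef_pos: [0.5406, -0.2603, 0.0248]
tool_rot: [0.986, -0.167, 0.002, 0.0]
ft_force: [0.2, 1.0, 5.3]
grip_width: 0.0355
grasp_force: 63.0
```

```bash
python3 - <<'E'
from h import *
st()
E
```

```text
t 4.15 p [ 0.5406 -0.2603  0.0248] yaw -19.25 zax [ 0.0041 -0.0011 -1.    ] F [0.18 1.   5.26] T [ 0.4  -0.08 -0.02] w 0.0355 g 63.0
```

Gripped. Next I'll lift, turn to the board's yaw, and stop short of the board on the robot's side.

>>> apply_moves --steps '[[[0,0,-0.05],[0,0,0],0],[[0,0,-0.12],[0,0,0],0],[[0,0,-0.15],[0,0,0],0],[[0,0,-0.17],[0,0,0],0],[[0,0,-0.17],[0,0,-0.031],0],[[0,0,-0.12],[0,0,-0.031],0],[[0,0,0],[0,0,-0.032],0],[[-0.03,-0.07,0],[0,0,0],0]]'

```text
clock: 4.82
eef_pos: [0.5354, -0.2485, 0.1818]
tool_rot: [1.0, -0.02, 0.003, 0.002]
ft_force: [1.0, 0.7, -5.1]
grip_width: 0.0354
grasp_force: 61.9
```

>>> apply_moves --steps '[[[-0.06,-0.15,0],[0,0,0],0],[[-0.06,-0.18,0],[0,0,0],0],[[-0.06,-0.18,0],[0,0,0],0],[[-0.06,-0.18,0],[0,0,0],0],[[-0.06,-0.18,0],[0,0,0],0],[[-0.06,-0.18,0],[0,0,0],0],[[-0.06,-0.18,0],[0,0,0],0],[[-0.06,-0.18,0],[0,0,0],0]]'

```text
clock: 5.48
eef_pos: [0.4466, 0.0093, 0.179]
tool_rot: [1.0, 0.003, -0.001, -0.013]
ft_force: [-0.4, -0.3, -3.3]
grip_width: 0.0353
grasp_force: 62.1
```

>>> apply_moves --steps '[[[-0.06,-0.18,0],[0,0,0],0],[[-0.06,-0.18,0],[0,0,0],0],[[-0.06,-0.18,0],[0,0,0],0],[[-0.06,-0.18,0],[0,0,0],0],[[-0.06,-0.14,0],[0,0,0],0],[[-0.03,-0.07,0],[0,0,0],0],[[0,0,0],[0,0,0],0],[[0,0,0],[0,0,0],0]]'

```text
clock: 6.15
eef_pos: [0.3817, 0.0796, 0.1914]
tool_rot: [0.997, 0.063, -0.002, -0.055]
ft_force: [-0.0, -0.5, -4.0]
grip_width: 0.0355
grasp_force: 62.1
```

```bash
python3 - <<'E'
from h import *
st(); p,d,c=grab("wrist"); W=cloud(d,c,True); np.savez("w2",p=p,d=d,W=W); cv2.imwrite("pics/w2.png",p[...,::-1]); st()
E
```

```text
t 6.15 p [0.3817 0.0796 0.1914] yaw 7.22 zax [-0.0104  0.1093 -0.994 ] F [-0.03 -0.53 -4.  ] T [-0.24 -0.03 -0.04] w 0.0355 g 62.1
t 6.2 p [0.3821 0.0795 0.1914] yaw 7.19 zax [-0.0103  0.1094 -0.9939] F [ 0.36 -0.51 -3.8 ] T [-0.17 -0.05 -0.03] w 0.0353 g 62.1
```

View pics/w2.png

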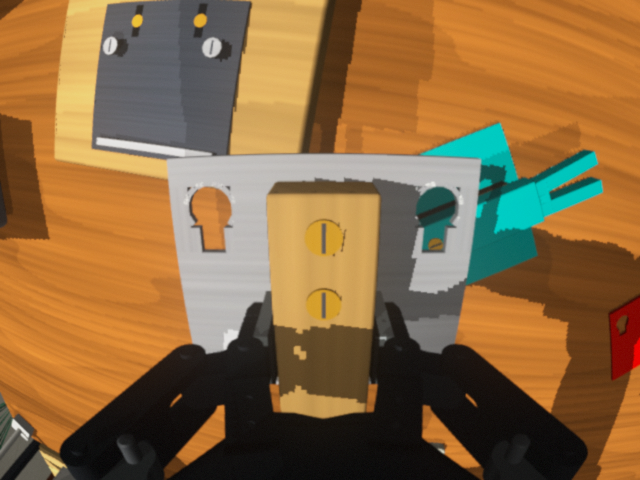

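```bash
python3 - <<'E'
from h import *
o,M=st(); print(o["joint_pos"].round(3),o["joint_vel"].round(3)); plan([.40,.243,.2],-2.3)
E
```

```text
t 6.2 p [0.3821 0.0795 0.1914] yaw 7.19 zax [-0.0103  0.1094 -0.9939] F [ 0.36 -0.51 -3.8 ] T [-0.17 -0.05 -0.03] w 0.0353 g 62.1
[ 0.124  0.058 -0.372  1.138  0.11   3.141] [-0.006  0.012  0.009  0.001  0.004 -0.   ]
t 6.2 p [0.3821 0.0795 0.1914] yaw 7.19 zax [-0.0103  0.1094 -0.9939] F [ 0.36 -0.51 -3.8 ] T [-0.17 -0.05 -0.03] w 0.0353 g 62.1
shift [ 0.1913 -0.7996  0.0455] turn [-0.035   0.0018  0.0527]
```

Joint 6 is at its limit, since q6 = q1 − yaw + π. At the board the hand must therefore be half-turned relative to the carrier. I'll put the carrier back at its old spot, re-grip it half-turned, and come again. The view shows the carrier firmly held, with keyholes at (210,215) and (437,215).

```bash
python3 - <<'E'
from h import *
plan([.534,-.258,.19],7)
E
```

```text
t 6.2 p [0.3821 0.0795 0.1914] yaw 7.19 zax [-0.0103  0.1094 -0.9939] F [ 0.36 -0.51 -3.8 ] T [-0.17 -0.05 -0.03] w 0.0353 g 62.1
shift [ 0.5425  1.7596 -0.1857] turn [-0.035  -0.001   0.0011]
```

>>> apply_moves --steps '[[[0.03,0.1,-0.01],[0,0,0],0],[[0.055,0.18,-0.019],[0,0,0],0],[[0.055,0.18,-0.019],[0,0,0],0],[[0.055,0.18,-0.019],[0,0,0],0],[[0.055,0.18,-0.019],[0,0,0],0],[[0.055,0.18,-0.019],[0,0,0],0],[[0.055,0.18,-0.019],[0,0,0],0],[[0.055,0.18,-0.019],[0,0,0],0]]'

```text
clock: 6.87
eef_pos: [0.499, -0.1841, 0.189]
tool_rot: [0.997, 0.062, -0.002, -0.055]
ft_force: [-0.1, 0.5, -4.0]
grip_width: 0.0347
grasp_force: 62.2
```

>>> apply_moves --steps '[[[0.055,0.18,-0.019],[0,0,0],0],[[0.04,0.12,-0.01],[0,0,0],0],[[0,0,0],[-0.017,0,0],0],[[0,0,0],[-0.017,0,0],0],[[0,0,0],[0,0,0.037],0],[[0,0,0],[0,0,0.037],0],[[0,0,0],[0,0,0.037],0],[[0,0,0],[0,0,0.037],0]]'

```text
clock: 7.53
eef_pos: [0.5248, -0.2394, 0.1879]
tool_rot: [0.985, -0.172, 0.0, -0.002]
ft_force: [0.1, -0.8, -4.7]
grip_width: 0.0354
grasp_force: 62.9
```

>>> apply_moves --steps '[[[0,0,0],[0,0,0],0],[[0,0,0],[0,0,0],0],[[0,0,0],[0,0,0],0],[[0,0,0],[0,0,0],0],[[0,0,0],[0,0,0],0],[[0,0,0],[0,0,0],0],[[0,0,0],[0,0,0],0],[[0,0,0],[0,0,0],0]]'

```text
clock: 8.2
eef_pos: [0.5245, -0.2385, 0.1888]
tool_rot: [0.986, -0.169, 0.0, -0.002]
ft_force: [0.2, 0.1, -4.5]
grip_width: 0.0352
grasp_force: 62.9
```

```bash
python3 - <<'E'
from h import *
plan([.535,-.2585,.045],-19.3)
E
```

```text
t 8.2 p [ 0.5245 -0.2385  0.1888] yaw -19.41 zax [ 0.0014  0.004  -1.    ] F [ 0.22  0.11 -4.48] T [-0.01  0.    0.01] w 0.0352 g 62.9
shift [0.0826 0.08   0.7185] turn [-0.0014  0.     -0.0006]
```

>>> apply_moves --steps '[[[0.04,0.04,0.1],[-0.001,0,0],0],[[0.04,0.04,0.14],[0,0,0],0],[[0,0,0.15],[0,0,0],0],[[0,0,0.14],[0,0,0],0],[[0,0,0.12],[0,0,0],0],[[0,0,0.06],[0,0,0],0],[[0,0,0],[0,0,0],0],[[0,0,0],[0,0,0],0]]'

```text
clock: 8.87
eef_pos: [0.5339, -0.2585, 0.0461]
tool_rot: [0.986, -0.169, -0.001, -0.001]
ft_force: [0.7, 0.4, -4.5]
grip_width: 0.0352
grasp_force: 62.7
```

```bash
python3 - <<'E'
from h import *
plan([.535,-.2585,.025],-19.3)
E
```

```text
t 8.87 p [ 0.5339 -0.2585  0.0461] yaw -19.42 zax [-0.0013  0.0019 -1.    ] F [ 0.69  0.42 -4.5 ] T [-0.01  0.    0.01] w 0.0352 g 62.7
shift [ 0.0052 -0.0017  0.1056] turn [-0.0004  0.0006 -0.0007]
```

>>> apply_moves --steps '[[[0,0,0.05],[0,0,0],0],[[0,0,0.03],[0,0,0],0],[[0,0,0.02],[0,0,0],0],[[0,0,0.004],[0,0,0],0],[[0,0,0],[0,0,0],0],[[0,0,0],[0,0,0],1],[[0,0,0],[0,0,0],1],[[0,0,0],[0,0,0],1]]'

```text
clock: 9.53
eef_pos: [0.5355, -0.2593, 0.0273]
tool_rot: [0.986, -0.169, 0.002, -0.0]
ft_force: [-0.5, 0.3, -0.1]
grip_width: 0.0703
grasp_force: 0.0
```

>>> apply_moves --steps '[[[0,0,0],[0,0,0],1],[[0,0,0],[0,0,0],1],[[0,0,-0.06],[0,0,0],1],[[0,0,-0.12],[0,0,0],1],[[0,0,-0.12],[0,0,0],1],[[0,0,-0.1],[0,0,0],1],[[0,0,0],[0,0,-0.0385],1],[[0,0,0],[0,0,-0.0385],1]]'

```text
clock: 10.2
eef_pos: [0.5358, -0.2595, 0.1084]
tool_rot: [0.999, -0.046, 0.002, 0.0]
ft_force: [-0.4, 0.2, 0.1]
grip_width: 0.0852
grasp_force: 0.0
```

>>> apply_moves --steps '[[[0,0,0],[0,0,-0.0385],1],[[0,0,0],[0,0,-0.0385],1],[[0,0,0],[0,0,-0.0385],1],[[0,0,0],[0,0,-0.0385],1],[[0,0,0],[0,0,-0.0385],1],[[0,0,0],[0,0,-0.0385],1],[[0,0,0],[0,0,-0.0385],1],[[0,0,0],[0,0,-0.0385],1]]'

```text
clock: 10.87
eef_pos: [0.5345, -0.2588, 0.1062]
tool_rot: [0.906, 0.424, 0.001, -0.0]
ft_force: [0.9, 1.1, 0.0]
grip_width: 0.0856
grasp_force: 0.0
```

>>> apply_moves --steps '[[[0,0,0],[0,0,-0.0385],1],[[0,0,0],[0,0,-0.0385],1],[[0,0,0],[0,0,-0.0385],1],[[0,0,0],[0,0,-0.0385],1],[[0,0,0],[0,0,-0.0385],1],[[0,0,0],[0,0,-0.0385],1],[[0,0,0],[0,0,-0.0385],1],[[0,0,0],[0,0,-0.0385],1]]'

```text
clock: 11.53
eef_pos: [0.5344, -0.2589, 0.1062]
tool_rot: [0.604, 0.797, 0.001, 0.0]
ft_force: [-0.5, 0.2, -0.4]
grip_width: 0.0856
grasp_force: 0.0
```

>>> apply_moves --steps '[[[0,0,0],[0,0,-0.0385],1],[[0,0,0],[0,0,-0.0385],1],[[0,0,0],[0,0,-0.0385],1],[[0,0,0],[0,0,-0.0385],1],[[0,0,0],[0,0,-0.0385],1],[[0,0,0],[0,0,-0.0385],1],[[0,0,0],[0,0,-0.0385],1],[[0,0,0],[0,0,-0.0385],1]]'

```text
clock: 12.2
eef_pos: [0.5344, -0.2589, 0.1062]
tool_rot: [0.164, 0.986, 0.001, 0.0]
ft_force: [-0.3, 0.1, 0.0]
grip_width: 0.0856
grasp_force: 0.0
```

```bash
python3 - <<'E'
from h import *
st(); p,d,c=grab("top"); W=cloud(d,c); np.savez("t2",p=p,d=d,W=W)
p,d,c=grab("wrist"); Ww=cloud(d,c,True); np.savez("w3",p=p,d=d,W=Ww); cv2.imwrite("pics/w3.png",p[...,::-1])
plan([.534,-.2585,.0245],160.7)
E
```

```text
t 12.2 p [ 0.5344 -0.2589  0.1062] yaw 161.09 zax [ 7.e-04  9.e-04 -1.e+00] F [-0.33  0.07  0.03] T [ 0.07  0.01 -0.02] w 0.0856 g 0.0
t 12.3 p [ 0.5344 -0.2588  0.1062] yaw 160.73 zax [ 7.e-04  9.e-04 -1.e+00] F [-0.05  0.84 -0.54] T [ 0.02 -0.01 -0.  ] w 0.0854 g 0.0
shift [0.0028 0.0005 0.4083] turn [0.0003 0.0001 0.0002]
```

View pics/w3.png

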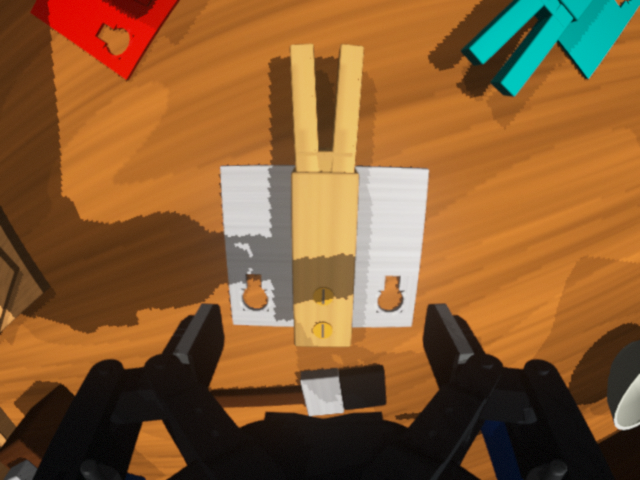

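The carrier lies straight between the open fingers (pin u 292–358), and the brush at (340,390) is clear. Now I'll descend, grip and lift.

>>> apply_moves --steps '[[[0.003,0,0.06],[0,0,0],1],[[0,0,0.1],[0,0,0],1],[[0,0,0.11],[0,0,0],1],[[0,0,0.09],[0,0,0],1],[[0,0,0.047],[0,0,0],1],[[0,0,0],[0,0,0],1],[[0,0,0],[0,0,0],1],[[0,0,0],[0,0,0],0]]'

```text
clock: 12.97
eef_pos: [0.5348, -0.259, 0.0257]
tool_rot: [0.168, 0.986, 0.0, 0.001]
ft_force: [0.5, 0.0, 0.6]
grip_width: 0.0759
grasp_force: 0.0
```

>>> apply_moves --steps '[[[0,0,0],[0,0,0],0],[[0,0,0],[0,0,0],0],[[0,0,0],[0,0,0],0],[[0,0,0],[0,0,0],0],[[0,0,0],[0,0,0],0],[[0,0,0],[0,0,0],0],[[0,0,0],[0,0,0],0],[[0,0,0],[0,0,0],0]]'

```text
clock: 13.63
eef_pos: [0.5346, -0.2587, 0.0256]
tool_rot: [0.167, 0.986, 0.0, 0.001]
ft_force: [-1.2, 0.3, 6.2]
grip_width: 0.0349
grasp_force: 63.1
```

```bash
python3 - <<'E'
from h import *
plan([.534,-.2585,.18],177.7)
E
```

```text
t 13.63 p [ 0.5346 -0.2587  0.0256] yaw 160.75 zax [ 2.3e-03  5.0e-04 -1.0e+00] F [-1.17  0.25  6.23] T [ 0.17  0.07 -0.03] w 0.0349 g 63.1
shift [ 0.0017  0.001  -0.7718] turn [ 0.0003  0.0007 -0.0942]
```

>>> apply_moves --steps '[[[0,0,-0.05],[0,0,0],0],[[0,0,-0.12],[0,0,0],0],[[0,0,-0.15],[0,0,0],0],[[0,0,-0.17],[0,0,0],0],[[0,0,-0.16],[0,0,-0.031],0],[[0,0,-0.12],[0,0,-0.031],0],[[0,0,0],[0,0,-0.032],0],[[0.01,0.07,0],[0,0,0],0]]'

```text
clock: 14.3
eef_pos: [0.5331, -0.2469, 0.1803]
tool_rot: [0.02, 1.0, -0.001, 0.002]
ft_force: [-0.4, 0.2, -6.0]
grip_width: 0.0353
grasp_force: 61.8
```

>>> apply_moves --steps '[[[0.034,0.14,0],[0,0,0],0],[[0.034,0.18,0],[0,0,0],0],[[0.034,0.18,0],[0,0,0],0],[[0.034,0.18,0],[0,0,0],0],[[0.034,0.18,0],[0,0,0],0],[[0.034,0.18,0],[0,0,0],0],[[0.034,0.18,0],[0,0,0],0],[[0.034,0.18,0],[0,0,0],0]]'

```text
clock: 14.97
eef_pos: [0.4868, 0.0392, 0.1774]
tool_rot: [0.021, 1.0, 0.0, -0.002]
ft_force: [0.8, 0.5, -4.9]
grip_width: 0.0349
grasp_force: 61.8
```

>>> apply_moves --steps '[[[0.034,0.18,0],[0,0,0],0],[[0.034,0.18,0],[0,0,0],0],[[0.034,0.18,0],[0,0,0],0],[[0.034,0.18,0],[0,0,0],0],[[0.034,0.14,0],[0,0,0],0],[[0.034,0.09,0],[0,0,0],0],[[0,0,0],[0,0,0],0],[[0,0,0],[0,0,0],0]]'

```text
clock: 15.63
eef_pos: [0.4542, 0.2294, 0.1775]
tool_rot: [0.019, 1.0, -0.001, -0.002]
ft_force: [-0.5, -0.1, -3.7]
grip_width: 0.0352
grasp_force: 62.0
```

```bash
python3 - <<'E'
from h import *
plan([.4585,.2408,.13],177.7)
def blob(f,x0,x1,y0,y1,zl,zh,thr=150):
    z=np.load(f);p,W=z["p"],z["W"];h=cv2.cvtColor(p,cv2.COLOR_RGB2HSV)
    m=np.zeros(W.shape[:2],bool);m[y0:y1,x0:x1]=1;m&=(h[...,2]>thr)&(h[...,1]<60)
    n,l,s,ce=cv2.connectedComponentsWithStats(m.astype(np.uint8));i=1+np.argmax(s[1:,4]);k=l==i
    return ce[i],s[i],W[k].mean(0),np.median(W[k][:,2])
for f,bs in(("t2.npz",((150,172,228,250),(200,222,230,252),(145,225,272,292))),("top.npz",((150,172,228,250),(200,222,230,252),(145,225,272,292))),("w2.npz",((100,119,35,58),(202,223,37,60),(90,215,130,158)))):
    for b in bs:print(f,*[np.round(x,4) for x in blob(f,*b,0,0)])
E
```

```text
t 15.63 p [0.4542 0.2294 0.1775] yaw 177.79 zax [-0.0032 -0.0011 -1.    ] F [-0.47 -0.05 -3.73] T [-0.08 -0.   -0.  ] w 0.0352 g 62.0
shift [-0.0202  0.0578  0.2375] turn [-0.0004 -0.001   0.0005]
t2.npz [160.641  237.8974] [158 235   7   7  39] [0.5065 0.2879 0.0579] 0.0578
t2.npz [210.2   240.075] [207 237   7   7  40] [0.5027 0.1923 0.0578] 0.0578
t2.npz [183.3605 281.9419] [155 280  58   5 172] [0.4217 0.2426 0.0531] 0.0531
top.npz [160.6429 237.9048] [157 235   8   7  42] [0.5065 0.2879 0.058 ] 0.0581
top.npz [210.1463 240.1463] [207 237   7   7  41] [0.5025 0.1924 0.0577] 0.0579
top.npz [183.4514 281.9371] [155 280  58   5 175] [0.4218 0.2425 0.0531] 0.053
w2.npz [109.4264  45.2132] [103  37  14  18 197] [0.5073 0.2854 0.0589] 0.0567
w2.npz [211.2243  46.8897] [202  37  19  21 272] [0.5033 0.1908 0.0577] 0.0568
w2.npz [151.7836 147.9957] [ 96 137 119  21 938] [0.4244 0.2363 0.0613] 0.052
```

>>> apply_moves --steps '[[[-0.01,0.032,0],[0,0,0.0005],0],[[-0.01,0.032,0.06],[0,0,0],0],[[0,0,0.1],[0,0,0],0],[[0,0,0.1],[0,0,0],0],[[0,0,0.06],[0,0,0],0],[[0,0,0.04],[0,0,0],0],[[0,0,0],[0,0,0],0],[[0,0,0],[0,0,0],0]]'

```text
clock: 16.3
eef_pos: [0.4609, 0.241, 0.1068]
tool_rot: [0.022, 1.0, 0.0, -0.0]
ft_force: [0.2, 0.2, -3.9]
grip_width: 0.0354
grasp_force: 61.9
```

```bash
python3 - <<'E'
from h import *
plan([.4585,.2420,.105],177.65)
p,d,c=grab("top"); W=cloud(d,c); np.savez("t3",p=p,d=d,W=W)
q,d2,c2=grab("wrist"); W2=cloud(d2,c2,True); np.savez("w4",p=q,d=d2,W=W2)
a=cv2.resize(p[165:305,115:265],(560,523),interpolation=cv2.INTER_CUBIC)
cv2.imwrite("pics/t3.png",a[...,::-1]); plan([.4585,.2420,.105],177.65)
E
```

```text
t 16.3 p [0.4609 0.241  0.1068] yaw 177.5 zax [-5.e-04  7.e-04 -1.e+00] F [ 0.24  0.16 -3.91] T [0.11 0.04 0.08] w 0.0354 g 61.9
shift [0.0123 0.0046 0.0092] turn [ 0.0002 -0.0002 -0.0008]
t 16.4 p [0.4618 0.2417 0.108 ] yaw 177.53 zax [ 0.002  0.002 -1.   ] F [-0.29 -0.05 -4.08] T [-0.01 -0.02  0.04] w 0.0348 g 61.9
shift [0.0165 0.0008 0.015 ] turn [ 0.0007  0.0006 -0.0006]
```

View pics/t3.png

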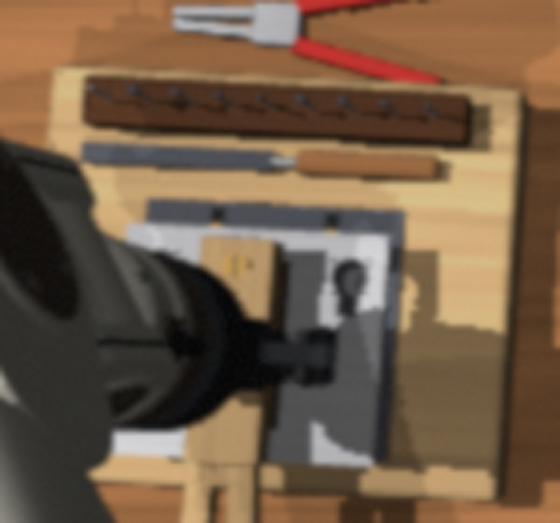

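The crop shows the plate over the mount with its right keyhole at crop (352,278), i.e. full picture about (209,239). The arm hides the left one. I'll locate the plate from its depth edges.

```bash
cat > ed.py <<'E'
from h import *
def plate(f,zl=.078,zh=.093,yaw=-2.4,sub=True):
    z=np.load(f);W=z["W"];p=z["p"]
    m=np.zeros(W.shape[:2],bool);m[215:300,140:230]=1
    m&=(W[...,2]>zl)&(W[...,2]<zh)
    r=np.radians(yaw);ex=np.array([np.cos(r),np.sin(r)]);ey=np.array([-ex[1],ex[0]])
    X=W[...,:2]@ex;Y=W[...,:2]@ey
    c=[u for u in range(150,220) if m[:,u].sum()>8]
    far=[X[m[:,u],u].max() for u in range(195,214) if m[:,u].any()]
    rt=[Y[v,m[v,:]].min() for v in range(235,285) if m[v,:].any()]
    zz=np.median(W[...,2][m])
    print("z",zz,"far",np.round(np.percentile(far,[10,50,90]),4),"right",np.round(np.percentile(rt,[10,50,90]),4), "screws X,Y",np.array([.5045,.2401])@ex,np.array([.5045,.2401])@ey)
    # yaw from right-edge slope
    vs=[v for v in range(235,285) if m[v,:].any()]
    e=np.array([W[v,np.where(m[v])[0].max(),:2] for v in vs]);k=np.polyfit(e[:,0],e[:,1],1)[0];print("edge yaw",np.degrees(np.arctan(k)))
    # keyhole: holes inside plate
    h=np.zeros_like(m);h[228:258,198:217]=1;h&=(W[...,2]<zl)&(W[...,2]>.04)
    n,l,s,ce=cv2.connectedComponentsWithStats(h.astype(np.uint8))
    for i in range(1,n):
        if s[i,4]>5:print("hole",s[i],ce[i].round(2))
    return W,m
E
python3 - <<'E'
from ed import *
W,m=plate("t3.npz")
for v in range(230,256):print(v,(W[v,200:218,2]*1000).round().astype(int).tolist())
E
```

```text
z 0.0852562284491217 far [0.5146 0.5154 0.516 ] right [0.1923 0.1931 0.1936] screws X,Y 0.4940031233244932 0.2610156588131171
edge yaw -2.5054762778358697
hole [204 235  10  15 110] [208.49 241.26]
230 [86, 84, 84, 87, 84, 84, 86, 86, 82, 83, 84, 89, 85, 84, 85, 86, 86, 89]
231 [88, 84, 84, 85, 83, 86, 81, 84, 83, 84, 84, 85, 85, 86, 85, 85, 86, 83]
232 [86, 85, 84, 85, 83, 86, 86, 85, 87, 83, 85, 84, 86, 83, 85, 85, 84, 83]
233 [86, 87, 84, 86, 87, 87, 81, 83, 86, 82, 84, 86, 85, 81, 91, 83, 85, 89]
234 [84, 86, 86, 85, 84, 88, 87, 86, 84, 82, 85, 85, 85, 87, 87, 84, 88, 83]
235 [84, 85, 84, 85, 85, 87, 78, 47, 49, 48, 48, 50, 85, 89, 86, 84, 87, 87]
236 [89, 87, 84, 84, 88, 49, 50, 47, 47, 50, 51, 49, 51, 85, 85, 83, 85, 86]
237 [88, 86, 87, 87, 83, 45, 52, 48, 47, 58, 60, 58, 59, 57, 85, 85, 83, 86]
238 [81, 86, 84, 83, 81, 50, 45, 47, 61, 57, 59, 59, 59, 58, 86, 87, 87, 84]
239 [86, 86, 85, 87, 48, 49, 47, 49, 58, 59, 54, 60, 60, 59, 84, 1030, 87, 86]
240 [83, 85, 84, 86, 46, 52, 50, 58, 57, 57, 59, 62, 58, 60, 85, 83, 88, 85]
241 [82, 83, 85, 83, 85, 49, 44, 59, 59, 55, 56, 58, 
[... 423 characters left out ...]
2, 85, 87, 83, 46, 48, 49, 46, 49, 90, 85, 84, 86, 82, 85, 87]
248 [86, 87, 85, 88, 84, 85, 51, 50, 49, 48, 47, 85, 88, 85, 85, 86, 87, 83]
249 [85, 85, 85, 85, 84, 86, 45, 48, 47, 48, 47, 85, 86, 85, 85, 86, 86, 87]
250 [84, 84, 83, 86, 81, 85, 84, 86, 85, 85, 86, 84, 86, 85, 87, 86, 86, 87]
251 [89, 87, 84, 85, 85, 83, 87, 88, 83, 86, 85, 83, 86, 83, 86, 85, 86, 85]
252 [83, 188, 190, 188, 84, 85, 84, 85, 88, 85, 84, 86, 85, 88, 85, 85, 88, 83]
253 [193, 192, 196, 1030, 189, 189, 84, 85, 81, 86, 86, 86, 87, 83, 87, 84, 85, 87]
254 [190, 192, 191, 190, 192, 188, 86, 86, 86, 87, 85, 84, 85, 86, 85, 86, 83, 86]
255 [191, 192, 194, 190, 193, 186, 87, 85, 86, 85, 85, 86, 82, 85, 86, 84, 87, 88]
```

```bash
python3 - <<'E'
from ed import *
z=np.load("t3.npz");W=z["W"]
r=np.radians(-2.4);B=np.array([[np.cos(r),np.sin(r)],[-np.sin(r),np.cos(r)]])
c=get_calibration("top");M=R.from_rotvec(np.ravel(c["rvec"])).as_matrix();f=240/np.tan(np.radians(c["fov_y"])/2);C=-M.T@np.ravel(c["tvec"]);print("cam",C.round(3))
def at(u,v,h):
    d=M.T@np.array([(u-c["cx"])/f,(v-c["cy"])/f,1]);return B@(C+d*(h-C[2])/d[2])[:2]
# upper rim visible on far-from-camera side, lower on the other; use mean plane .0833
print("entry",at(208.6,239.4,.0833),"head",at(210.15,240.1,.058), at(160.64,237.9,.058))
print("hole left/right at top",at(203.5,239.5,.0853),at(213.5,239.5,.0813),"far",at(209,234.5,.0853),"slot end",at(208,249.5,.083))
E
```

```text
cam [ 0.416 -0.009  1.03 ]
entry [0.4932607  0.21089377] head [0.49409228 0.21322919] [0.49396863 0.30884901]
hole left/right at top [0.49246876 0.22001018] [0.49365869 0.20208299] far [0.50240041 0.21035686] slot end [0.47414716 0.21076064]
```

Head and keyhole show together. The carrier is right in x and needs about +2.3 mm in y. I'll shift and lower to just above the heads.

>>> apply_moves --steps '[[[0,0.0115,0],[0,0,0],0],[[0,0,0.03],[0,0,0],0],[[0,0,0.03],[0,0,0],0],[[0,0,0.02],[0,0,0],0],[[0,0,0.01],[0,0,0],0],[[0,0,0],[0,0,0],0],[[0,0,0],[0,0,0],0],[[0,0,0],[0,0,0],0]]'

```text
clock: 17.07
eef_pos: [0.4611, 0.2439, 0.0891]
tool_rot: [0.021, 1.0, 0.001, 0.0]
ft_force: [-0.6, 0.6, -5.0]
grip_width: 0.0351
grasp_force: 62.0
```

```bash
cat >> ed.py <<'E'
def look(f):
    st();p,d,c=grab("top");W=cloud(d,c);np.savez(f,p=p,d=d,W=W);st()
    k=np.median(W[232:234,203:216,2]);print("plate z",k)
    plate(f,k-.008,k+.008)
    for v in range(232,254,1):print(v,(W[v,201:218,2]*1000).round().astype(int).tolist())
E
python3 -c "
from ed import *
look('t4.npz')"
```

```text
t 17.07 p [0.4611 0.2439 0.0891] yaw 177.58 zax [ 4.0e-04  1.2e-03 -1.0e+00] F [-0.64  0.56 -5.01] T [-0.06 -0.05 -0.02] w 0.0351 g 62.0
t 17.12 p [0.4611 0.244  0.0892] yaw 177.58 zax [ 7.0e-04  1.3e-03 -1.0e+00] F [-0.66  0.19 -4.43] T [-0.05  0.02  0.01] w 0.0352 g 62.0
plate z 0.06766598180079977
z 0.06753589868188492 far [0.5142 0.5152 0.5162] right [0.1955 0.1961 0.1968] screws X,Y 0.4940031233244932 0.2610156588131171
edge yaw -2.4883550601576143
hole [206 228  11   1  11] [211. 228.]
hole [205 235   9  16  93] [208.99 242.19]
232 [69, 68, 66, 67, 68, 68, 65, 66, 69, 69, 67, 69, 65, 68, 72, 66, 69]
233 [64, 67, 69, 68, 66, 69, 66, 68, 67, 68, 67, 67, 68, 69, 67, 67, 71]
234 [65, 66, 70, 70, 71, 67, 69, 70, 68, 67, 67, 67, 67, 66, 65, 70, 68]
235 [65, 66, 66, 67, 65, 65, 67, 64, 51, 50, 71, 63, 71, 66, 68, 68, 66]
236 [64, 67, 68, 64, 64, 66, 48, 49, 48, 47, 50, 47, 1030, 65, 70, 66, 67]
237 [68, 69, 69, 68, 65, 46, 47, 49, 57, 57, 60, 57, 57, 67, 67, 64, 66]
238 [67, 69, 67, 69, 47, 49, 47, 60, 56, 61, 61, 57, 60, 70, 67, 67, 70]
239 [66, 67, 68, 68, 47, 45, 47, 55, 57, 56, 58
[... 353 characters left out ...]
, 50, 57, 57, 56, 46, 66, 67, 68, 68]
245 [68, 67, 67, 65, 66, 65, 48, 48, 48, 49, 48, 69, 68, 67, 65, 68, 67]
246 [66, 70, 68, 67, 68, 66, 50, 50, 49, 49, 48, 69, 65, 66, 68, 65, 69]
247 [69, 66, 70, 68, 67, 48, 48, 48, 50, 51, 50, 67, 66, 68, 65, 1030, 68]
248 [70, 65, 67, 70, 65, 50, 49, 48, 49, 50, 47, 67, 66, 71, 69, 68, 67]
249 [68, 67, 67, 67, 65, 49, 50, 45, 47, 47, 1030, 67, 66, 69, 70, 69, 69]
250 [67, 68, 68, 68, 66, 70, 68, 65, 70, 47, 48, 66, 65, 68, 68, 64, 68]
251 [70, 67, 68, 67, 66, 67, 67, 67, 68, 67, 68, 68, 65, 67, 71, 67, 68]
252 [66, 69, 65, 66, 67, 67, 66, 69, 68, 68, 68, 69, 69, 67, 69, 65, 66]
253 [68, 172, 173, 67, 68, 65, 68, 69, 67, 69, 68, 70, 68, 66, 70, 68, 68]
```

Aligned to within about 0.5 mm. Now I'll lower slowly by 1 mm per row and watch the force.

>>> apply_moves --steps '[[[0,0,0.01],[0,0,0],0],[[0,0,0.01],[0,0,0],0],[[0,0,0.005],[0,0,0],0],[[0,0,0.005],[0,0,0],0],[[0,0,0.005],[0,0,0],0],[[0,0,0.005],[0,0,0],0],[[0,0,0],[0,0,0],0],[[0,0,0],[0,0,0],0]]'

```text
clock: 17.78
eef_pos: [0.4609, 0.2438, 0.0809]
tool_rot: [0.021, 1.0, 0.0, 0.0]
ft_force: [-0.5, 0.8, -4.2]
grip_width: 0.0353
grasp_force: 62.0
```

```bash
python3 -c "
from h import *
st()"
```

```text
t 17.78 p [0.4609 0.2438 0.0809] yaw 177.58 zax [ 1.e-04  1.e-03 -1.e+00] F [-0.49  0.83 -4.18] T [-0.05  0.06 -0.03] w 0.0353 g 62.0
```

The heads are in the entries without contact. I'll continue down.

>>> apply_moves --steps '[[[0,0,0.005],[0,0,0],0],[[0,0,0.005],[0,0,0],0],[[0,0,0.005],[0,0,0],0],[[0,0,0.005],[0,0,0],0],[[0,0,0.005],[0,0,0],0],[[0,0,0.005],[0,0,0],0],[[0,0,0.003],[0,0,0],0],[[0,0,0],[0,0,0],0]]'

```text
clock: 18.45
eef_pos: [0.4611, 0.2439, 0.0744]
tool_rot: [0.021, 1.0, 0.001, 0.0]
ft_force: [1.2, -1.2, -1.7]
grip_width: 0.0354
grasp_force: 62.1
```

```bash
python3 -c "
from h import *
st()"
```

```text
t 18.45 p [0.4611 0.2439 0.0744] yaw 177.58 zax [ 6.0e-04  1.1e-03 -1.0e+00] F [ 1.19 -1.17 -1.71] T [-0.25  0.06  0.12] w 0.0354 g 62.1
```

>>> apply_moves --steps '[[[0,0,0.0025],[0,0,0],0],[[0,0,0],[0,0,0],0],[[0,0,0.0025],[0,0,0],0],[[0,0,0],[0,0,0],0],[[0,0,0],[0,0,0],0],[[0,0,0],[0,0,0],0],[[0,0,0],[0,0,0],0],[[0,0,0],[0,0,0],0]]'

```text
clock: 19.12
eef_pos: [0.461, 0.2439, 0.0736]
tool_rot: [0.021, 1.0, 0.001, 0.0]
ft_force: [-0.8, -1.9, 1.8]
grip_width: 0.0349
grasp_force: 62.6
```

```bash
python3 -c "
from h import *
st()"
```

```text
t 19.12 p [0.461  0.2439 0.0736] yaw 177.58 zax [ 6.0e-04  1.1e-03 -1.0e+00] F [-0.84 -1.9   1.78] T [-0.37  0.11  0.02] w 0.0349 g 62.6
```

Seated gently on the mount. Now I'll slide away from the robot, which is tool −x.

>>> apply_moves --steps '[[[-0.005,0,0],[0,0,0],0],[[-0.0075,0,0],[0,0,0],0],[[-0.0075,0,0],[0,0,0],0],[[-0.0075,0,0],[0,0,0],0],[[-0.0075,0,0],[0,0,0],0],[[-0.0075,0,0],[0,0,0],0],[[0,0,0],[0,0,0],0],[[0,0,0],[0,0,0],0]]'

```text
clock: 19.78
eef_pos: [0.4682, 0.2441, 0.0737]
tool_rot: [0.021, 1.0, 0.001, -0.001]
ft_force: [-5.0, 0.1, 5.5]
grip_width: 0.0349
grasp_force: 63.3
```

```bash
python3 -c "
from h import *
st()"
```

```text
t 19.78 p [0.4682 0.2441 0.0737] yaw 177.62 zax [-0.0021  0.0022 -1.    ] F [-5.    0.11  5.47] T [-0.19  0.9  -0.08] w 0.0349 g 63.3
```

>>> apply_moves --steps '[[[-0.005,0,-0.0015],[0,0,0],0],[[-0.0075,0,0],[0,0,0],0],[[-0.0075,0,0],[0,0,0],0],[[-0.0075,0,0],[0,0,0],0],[[-0.005,0,0],[0,0,0],0],[[0,0,0],[0,0,0],0],[[0,0,0],[0,0,0],0],[[0,0,0],[0,0,0],0]]'

```text
clock: 20.45
eef_pos: [0.474, 0.2433, 0.0738]
tool_rot: [0.021, 1.0, 0.001, -0.002]
ft_force: [-6.4, -1.3, 6.0]
grip_width: 0.0355
grasp_force: 63.2
```

```bash
python3 -c "
from h import *
st()"
```

```text
t 20.45 p [0.474  0.2433 0.0738] yaw 177.62 zax [-0.0035  0.0013 -1.    ] F [-6.37 -1.34  6.03] T [-0.25  1.15  0.01] w 0.0355 g 63.2
```

>>> apply_moves --steps '[[[-0.005,0,-0.002],[0,0,0],0],[[-0.005,0,0],[0,0,0],0],[[-0.005,0,0],[0,0,0],0],[[0,0,0],[0,0,0],0],[[0,0,0],[0,0,0],0],[[0,0,0],[0,0,0],0],[[0,0,0],[0,0,0],0],[[0,0,0],[0,0,0],0]]'

```text
clock: 21.12
eef_pos: [0.4772, 0.2432, 0.0737]
tool_rot: [0.021, 1.0, 0.001, -0.002]
ft_force: [-6.7, -1.3, 2.4]
grip_width: 0.0351
grasp_force: 63.0
```

```bash
python3 -c "
from h import *
st()"
```

```text
t 21.12 p [0.4772 0.2432 0.0737] yaw 177.6 zax [-0.0033  0.0012 -1.    ] F [-6.68 -1.33  2.35] T [-0.09  1.02 -0.11] w 0.0351 g 63.0
```

>>> apply_moves --steps '[[[-0.005,0,0],[0,0,0],0],[[0,0,0],[0,0,0],0],[[-0.005,0,0],[0,0,0],0],[[0,0,0],[0,0,0],0],[[0,0,0],[0,0,0],0],[[0,0,0],[0,0,0],0],[[0,0,0],[0,0,0],0],[[0,0,0],[0,0,0],0]]'

```text
clock: 21.78
eef_pos: [0.4773, 0.2431, 0.0738]
tool_rot: [0.021, 1.0, 0.001, -0.003]
ft_force: [-11.9, -1.3, 6.2]
grip_width: 0.0352
grasp_force: 63.6
```

```bash
python3 -c "
from h import *
st()"
```

```text
t 21.78 p [0.4773 0.2431 0.0738] yaw 177.63 zax [-0.007   0.0015 -1.    ] F [-11.86  -1.29   6.24] T [-0.05  1.94 -0.2 ] w 0.0352 g 63.6
```

It stopped at x = 0.4773 with rising force, so it is home. I'll test the catch by pulling back gently.

>>> apply_moves --steps '[[[0.005,0,0],[0,0,0],0],[[0.005,0,0],[0,0,0],0],[[0.005,0,0],[0,0,0],0],[[0.005,0,0],[0,0,0],0],[[0.005,0,0],[0,0,0],0],[[0,0,0],[0,0,0],0],[[0,0,0],[0,0,0],0],[[0,0,0],[0,0,0],0]]'

```text
clock: 22.45
eef_pos: [0.4762, 0.2432, 0.0738]
tool_rot: [0.021, 1.0, 0.0, 0.0]
ft_force: [0.9, -1.0, -4.5]
grip_width: 0.0352
grasp_force: 62.0
```

```bash
python3 -c "
from h import *
st();p,d,c=grab('wrist');np.savez('w5',p=p,d=d,W=cloud(d,c,True));cv2.imwrite('pics/w5.png',p[...,::-1])"
```

```text
t 22.45 p [0.4762 0.2432 0.0738] yaw 177.57 zax [ 3.e-04  1.e-03 -1.e+00] F [ 0.87 -0.99 -4.5 ] T [-0.21 -0.05 -0.06] w 0.0352 g 62.0
```

View pics/w5.png

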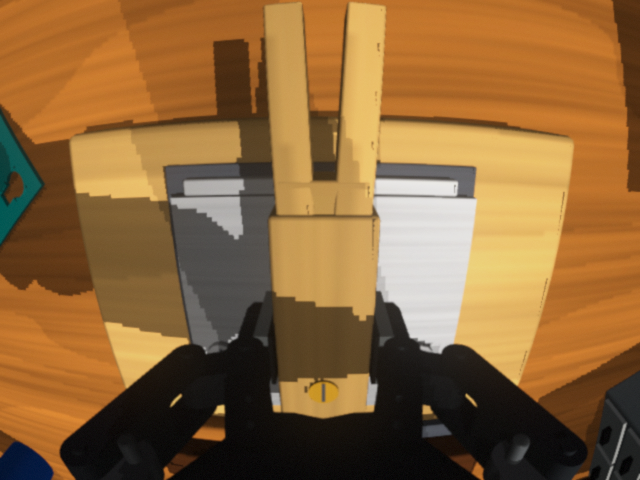

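The catch bar at (215,187)/(418,187) stands clear behind the plate's near edge (v≈198), and the hand now carries only the plate's weight. I'll set it down, release and retreat.

>>> apply_moves --steps '[[[0,0,0.002],[0,0,0],0],[[0,0,0],[0,0,0],0],[[0,0,0],[0,0,0],1],[[0,0,0],[0,0,0],1],[[0,0,0],[0,0,0],1],[[0,0,0],[0,0,0],1],[[0,0,0],[0,0,0],1],[[0,0,0],[0,0,0],1]]'

```text
clock: 23.17
eef_pos: [0.4761, 0.2435, 0.074]
tool_rot: [0.021, 1.0, 0.001, 0.0]
ft_force: [-0.0, -0.2, -0.6]
grip_width: 0.0851
grasp_force: 0.0
```

>>> apply_moves --steps '[[[0,0,-0.03],[0,0,0],1],[[0,0,-0.08],[0,0,0],1],[[0,0,-0.12],[0,0,0],1],[[0,0,-0.12],[0,0,0],1],[[0,0,-0.12],[0,0,0],1],[[0,0,-0.05],[0,0,0],1],[[0,0,0],[0,0,0],1],[[0,0,0],[0,0,0],1]]'

```text
clock: 23.83
eef_pos: [0.476, 0.2432, 0.1777]
tool_rot: [0.021, 1.0, 0.001, 0.001]
ft_force: [0.0, 0.6, -0.9]
grip_width: 0.0853
grasp_force: 0.0
```

```bash
python3 -c "
from h import *
st();p,d,c=grab('wrist');W=cloud(d,c,True);cv2.imwrite('pics/w6.png',p[...,::-1])"
```

```text
t 23.83 p [0.476  0.2432 0.1777] yaw 177.58 zax [ 0.0011  0.0015 -1.    ] F [ 0.04  0.64 -0.92] T [-0.02 -0.03  0.03] w 0.0853 g 0.0
```

View pics/w6.png

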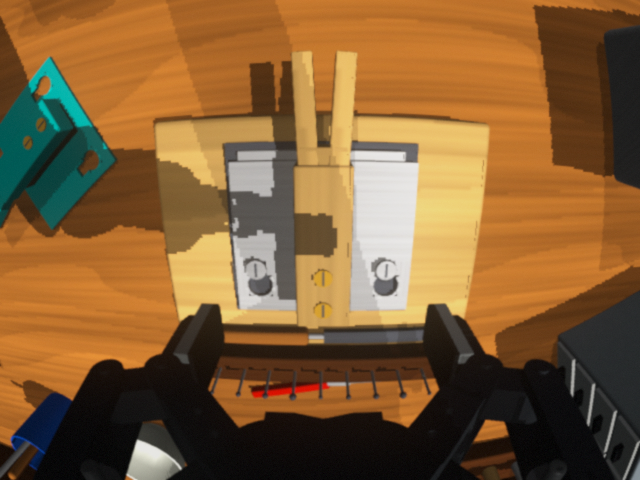

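The screws (255,270) and (386,270) sit over the slots' closed ends with the entries empty beyond them. The catch (230–405,156) is up behind the plate, and the hand is clear.

```bash
python3 -c "
from h import *
print(bot.job_done())"
```

```text
the job is handed in; nothing more can be done
None
```

The carrier plate is fully home on the screws, with the catch risen behind it and the hand clear. I handed the job in at about 24 s of the 48 s allowed, after one put-down to re-grip the plate half-turned when joint 6 reached its limit.

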